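# Click a specimen rest's adjusting screw on and lock it with the jam nut

### The job

Set and lock the height of the specimen rest. First turn the T-handle of its sloping adjusting screw clockwise until it clicks past its detent and comes up against its stop; then, with the screw held there by the click, swing the jam nut's lever clockwise until the nut comes up hard, and let go without turning the T-handle back. Do not knock over or push away the black can, the small dropper bottle and the little weight that stand around.

Things in the scene. Friction and masses are not known exactly. Their poses are not given: they have to be found in the camera images.
- fixture: Fixed bench fixture: grey base plate 200 x 130 x 14 mm (70 mm to -x, 130 mm to +x of the origin); near its -x end a sloping aluminium head plate 120 x 110 mm; behind it (+x) a small level specimen rest with a piece of coral lying on it (top at most 115 mm up). Origin on the desk, z up, x from the robot's side toward the rest.
- screw_foot (a point): Point where the screw axis meets the middle of the head plate's upper face, at (-20, 0, 82) mm in the fixture's frame. Its z points up along the screw axis, which leans 30 degrees from vertical toward the fixture's -x; its x points uphill in the head plate (toward the rest), its y is the fixture's y.
- handle_mid (a point): Middle of the adjusting screw's T-handle, on the screw axis, 62 mm above the head plate along it. A dark steel cross-bar 105 mm long, 16 mm thick, 24 mm high along the axis; 26 mm free beneath its ends. Axes: x along the bar, y across its thickness, z up along the screw axis. It only turns about that axis.
- screw (a joint): Turn of the screw, rad, growing clockwise seen from above down its axis. Starts at 0 to 0.22; from 0.26 the detent resists (up to 0.35 N m), its hump is at 0.68, past it the screw snaps on and sits pressed against its stop at 1.05, where the bar points uphill (along x of screw_foot). The bar's angle counter-clockwise from uphill is 1.05 minus this. Turning carries the nut and lever along.
- lever_grip (a point): Middle of the grip of the jam nut's lever: a black post 18 mm thick, parallel to the screw axis, at the end of a 12 mm steel arm; 100 mm from the axis, 45 mm above the head plate's plane. Post top 23 mm above it, arm's upper side 23 mm below. Axes: x outward along the arm, y counter-clockwise, z up along the screw axis. The nut is a 52 mm knurled disc under the T-handle.
- nut (a joint): Turn of the jam nut relative to the screw, rad, clockwise from above positive. Starts slack at 0 to 0.35; 1.10 is tight (hard stop). Friction 0.08 N m (0.8 N at the post); stays where left. The lever's angle counter-clockwise from uphill (x of screw_foot) is 1.40 - screw - nut: -0.75 when all is done. Forced with the screw not clicked home, the tight nut drags the screw.
- can: Bystander: black round screw-top can, 57 mm in diameter, 68 mm tall, standing loose to the right of the fixture. Origin at the centre of its underside.
- bottle: Bystander: small amber dropper bottle with a black top, 33 mm in diameter, 102 mm tall, standing loose to the left of the fixture. Origin at the centre of its underside.
- weight: Bystander: small pale metal weight with a knob, 32 mm in diameter, 38 mm tall, standing loose near the fixture's rear left corner. Origin at the centre of its underside.

How it is judged:
By the outcome, as a careful person would: the job done as asked, in the order asked, and still so for the second after the job is handed in, with the robot touching nothing.
It also fails if it takes over 48 s, if anything falls off the work surface, if the arm or the gripper's body presses on something with over 40 N, if the wrist force passes 120 N, or if a joint passes its speed limit or range.

### The arm

A 7-joint arm with a two-finger parallel gripper is mounted at the origin on a cart in front of the work surface, level with it; the furniture and walls round the work are solid. World frame = base frame: x ahead of the robot, y to its left, z up, the work surface at z = 0. Lengths are in m, angles in rad, forces in N, time in s.
With the tool pointing down it reaches from about 0.425 to 1.025 m from the base axis. Payload 3.6 kg.
Tool frame: the origin (TCP) lies on the mounting face of the last link; the fingertips stand 173 mm ahead of it and the grasp point (between the pads) lies 155 mm ahead of it (manip.grip_point_offset is the z of the grasp point in the tool frame, in m); z points along the fingers, y is the line along which they close (so a half turn about z gives the same grasp; the last joint's range is limited). The gripper opens to 85 mm and grips with 20 to 120 N. Pads are 22 mm wide; open, the fingers measure 114 mm over their backs; the gripper's body (76 mm by 85 mm) begins 54 mm behind the grasp point. The pads swing forward as they close: fully open they stand 13 mm farther back than shut.
Start: joints at [1.129, 0.591, 0.048, 1.609, -0.033, 0.943, -0.034], TCP at [0.248, -0.681, 0.405] pointing down, gripper open.
Joint ranges: [-2.69, 2.69], [-0.47, 2.24], [-1.27, 1.36], [0.19, 2.51], [-1.53, 4.68], [0.08, 2.07], [-3.09, 3.09]. Speed limits (rad/s): [2.57, 2.57, 3.14, 3.14, 3.14, 3.14, 3.14].

### API

Orientations are given as a unit quaternion [x, y, z, w].
In Python, from bench import telemetry, viewer, job_done, find_in, manip gives the robot as it stands.
- The arm moves only by the shell command python3 -m jog 'ROWS' [FORCE]. ROWS is JSON, a list of rows, each an object of numbers: "ax", "ay", "az": the turn, a rotation vector about the tool's x, y, z in degrees; "tx", "ty", "tz": the shift along the tool's x, y, z in cm; "gripper": the closure, from 0 (fully open) to 1 (shut). A call has 1 to 10 rows; each row is the pose to reach, as a shift and turn from the pose commanded when the call began, along the tool's axes at that moment; what a row does not reach only later rows make up. A row lasts 1/8 s, in which the tool goes at most 62.5 mm and 10.7 degrees, less where a joint would pass 70% of its speed; a pose out of reach is approached as far as the arm can. A call with a gripper value outside its range is refused whole. The fingers move at their own pace and stop on an object; FORCE is the grip in N (left out, the last holds). Time passes only in rows, so rows that repeat a pose let the fingers close. It gives the time, the measured TCP pose, the force, the opening and the grip force at its end, in the units of the state.
- telemetry.state(): the state, without advancing time (a new reading comes with each control period).
- viewer.camera(name): name is "scene" or "side" or "wrist"; returns a dict with "pixels" (400x640x3 uint8, red, green, blue), "camera_matrix" (3x3 intrinsics, pixels), "xyz" and "orientation" of the camera in the world. Camera axes: x right, y down, z forward; pixel columns grow to the right and rows downward; lengths in m; the calibration is good to about 2 mm. A picture is of the moment at which its call begins. There is no depth.
- job_done(): hands the job in; it is judged then, once.
Trained networks look in a picture, given as the dict that the camera call returned (one of the last four; its "shot" number tells which), for a name from the list of things; names that differ only in an ending like _2 or _b are one class to them, and where a whole thing is asked for, a point or a joint stands for the part that bears it (a point fixed in the world has none). Each returns a list of dicts, best first, with "score" (0 to 1); they miss things now and then, are a little off and sometimes report something else, mostly with a low value. They report only what shows in the picture. A call takes as long as a camera call.
- find_in(picture, label): "at" ([x, y, z] in m, in world coordinates, good to about 4 mm: the middle of the surface that is visible of it).
The state is a dict: "time_s": time; "joints": joint angles; "dq": joint speeds; "joint_torque": joint torques, N m; "tcp_pos": TCP position; "orientation": TCP orientation; "wrist_force": force on the tool from outside, world axes, zero at the start; "wrist_torque": the same for the moment, N m; "grip_width": opening from 0.0 (shut) to 1.0 (fully open); "finger_force": force on a finger pad.
Only numpy, scipy, OpenCV 4.12 (cv2) and the standard library are available. Lean on these libraries where they do the work, as an engineer would, in place of code of your own. Each camera call takes 0.05 s, during which the arm holds its last target. There are 200 camera calls.

## Working session

There is one attempt and no reset: what is moved stays moved. The work goes in short steps, Python scripts to look and compute and a shell command to move; the robot and the scene stay as the last step left them, time stands still between calls to the robot, and variables do not carry over. Pictures are saved under pics/ and viewed, at most 10 in all, crops included, and the job is handed in when it is done.

```bash
ls; mkdir -p pics; python3 - <<'E'
from bench import telemetry, viewer, find_in, manip
import cv2
print(telemetry.state()); print([a for a in dir(manip) if a[0]!='_'])
for n in("scene","side"):
    p=viewer.camera(n); cv2.imwrite(f"pics/{n}0.png",p["pixels"][:,:,::-1])
    print(n,p["xyz"],p["orientation"])
    for l in("fixture","handle_mid","lever_grip","can","bottle","weight"):
        print(l,[(d["at"],round(d["score"],2)) for d in find_in(p,l)][:2])
E
```

```text
pics
{'time_s': 0.0, 'joints': array([ 1.12850611,  0.59211731,  0.04828093,  1.60984748, -0.03331921,
        0.94265763, -0.03373097]), 'dq': array([-0.00048871,  0.00060274,  0.00047228,  0.00031915,  0.0004878 ,
        0.00272155, -0.00032083]), 'joint_torque': array([ 3.84155726e-06, -5.48691308e+01,  1.54636972e+00, -1.98126304e+01,
        9.41764098e-03,  8.76193779e-03, -1.08376966e-05]), 'tcp_pos': array([ 0.24766393, -0.68091624,  0.40353188]), 'orientation': array([ 9.84826442e-01,  1.73538589e-01, -2.42301598e-04, -1.08588562e-03]), 'wrist_force': array([-0.08247726, -0.16849418, -0.18821034]), 'wrist_torque': array([0.03652817, 0.04926685, 0.03239935]), 'finger_force': 0.0, 'grip_width': 1.0043351331642132}
['PlanningError', 'grip_point_offset']
scene [0.01520403 0.78238058 0.4941655 ] [-0.37030084  0.76709804 -0.47760037  0.21525747]
fixture [([0.508, 0.335, 0.0593], 0.62)]
handle_mid [([0.494, 0.3115, 0.1288], 0.81)]
lever_grip [([0.5105, 0.3299, 0.1107], 0.92), ([0.4948, 0.4777, 0.0512], 0.73)]
can [([0.6393, 0.1637, 0.0641], 0.65)]
bottle [([0.4948, 0.4766, 0.0509], 0.71)]
weight [([0.5047, 0.3323, 0.0614], 0.71), ([0.6382, 0.4523, 0.0227], 0.54)]
side [0.29025382 1.23723513 0.60501743] [-0.13474373  0.84290891 -0.51586251  0.07235032]
fixture [([0.5386, 0.3444, 0.0577], 0.77)]
handle_mid [([0.5053, 0.3145, 0.1258], 0.88)]
lever_grip [([0.5135, 0.3736, 0.1176], 0.97)]
can [([0.6368, 0.1769, 0.0568], 0.92)]
bottle [([0.4953, 0.4824, 0.0494], 0.77)]
weight [([0.6414, 0.456, 0.0256], 0.84)]
```

View pics/scene0.png

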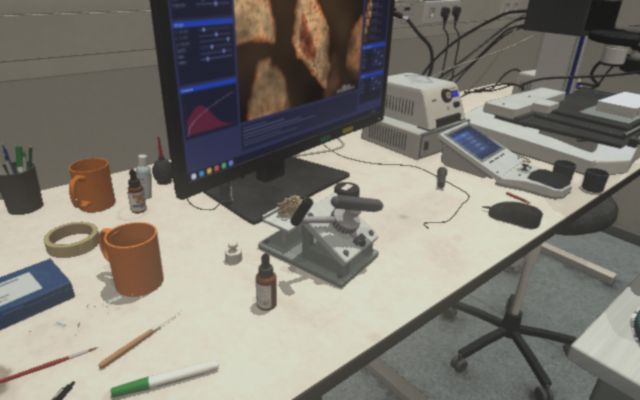

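View pics/side0.png

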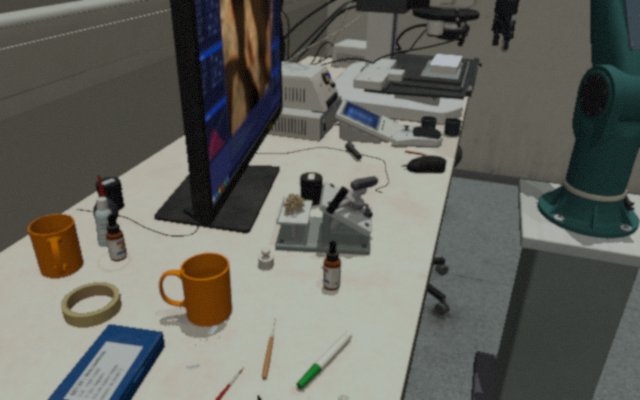

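The scene view shows the fixture at about (320,235), with the bottle at (266,285), the weight at (233,252) and the can behind at (345,190). The side view has the fixture at (320,225), the can at (312,185), the bottle at (332,270) and the weight at (266,258). The monitor stands behind.

```bash
python3 - <<'E'
import cv2,numpy as np
a=cv2.imread("pics/scene0.png")[170:295,245:395];b=cv2.imread("pics/side0.png")[160:260,265:385]
a=cv2.resize(a,None,fx=5,fy=5,interpolation=2)[:,:];b=cv2.resize(b,None,fx=6,fy=6,interpolation=2)
cv2.imwrite("pics/ca.png",a[:600]);cv2.imwrite("pics/cb.png",b)
E
```

```text
(no output)
```

View pics/ca.png

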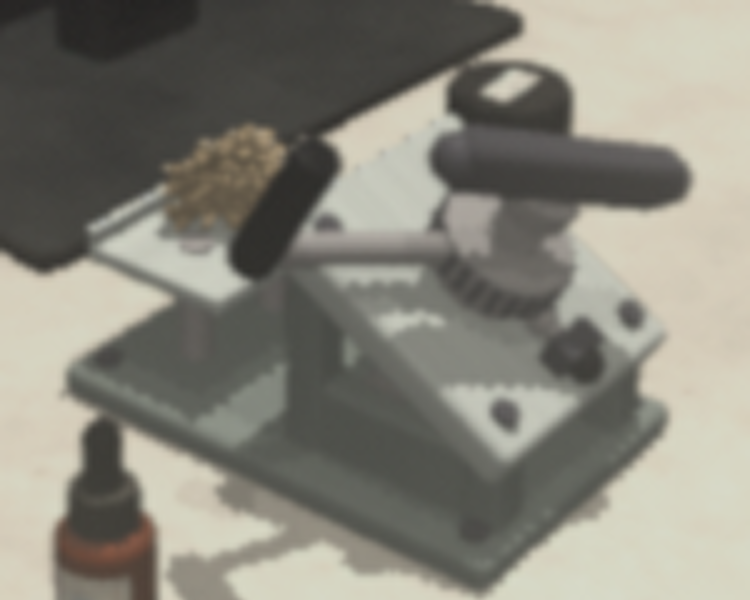

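View pics/cb.png

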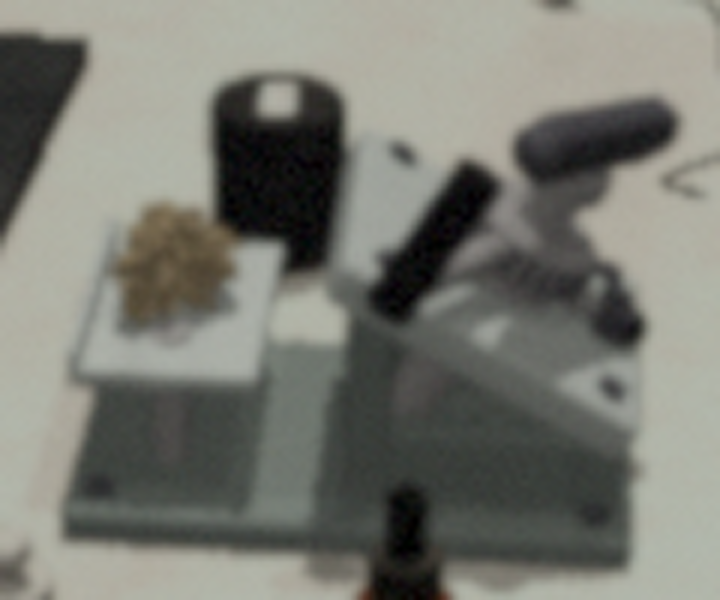

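The crops show the base corners in scene at (485,592), (68,392) and (665,408), and in side at (65,535) and (628,568). Bar ends are (435,157) and (690,180) in scene, (518,150) and (675,118) in side. The post centre is (285,210) in scene and (434,242) in side. I'll fit the fixture pose and both joint angles from these.

```bash
cat > h.py <<'E'
import numpy as np
from scipy.spatial.transform import Rotation as R
from scipy.optimize import least_squares
s,c=np.sin(np.pi/6),np.cos(np.pi/6)
Rs=np.array([[c,0,-s],[0,1,0],[s,0,c]])   # columns: uphill, y, axis
foot=np.array([-.02,0,.082])
def sf(p): return foot+Rs@np.array(p)
def world(q,p): return R.from_euler('z',q[2]).apply(p)+[q[0],q[1],0]
def frame(q): return R.from_euler('z',q[2]).as_matrix()@Rs
def polar(r,a,z): return [r*np.cos(a),r*np.sin(a),z]
def proj(cam,P):
    v=R.from_quat(cam["orientation"]).inv().apply(np.array(P)-cam["xyz"]); w=cam["camera_matrix"]@v
    return w[:2]/w[2]
E
python3 - <<'E'
from h import *
from bench import viewer
import cv2
cs={n:viewer.camera(n) for n in("scene","side")}
S=lambda u,v:(245+u/5,170+v/5); D=lambda u,v:(265+u/6,160+v/6)
def pts(q):
    b=1.05-q[3]; l=1.40-q[3]-q[4]
    e=lambda sg:sf(polar(sg*.0525,b,.062))
    A=[("scene",S(485,592),(-.07,.065,0)),("scene",S(68,392),(.13,.065,0)),("scene",S(665,408),(-.07,-.065,.014)),
     ("side",D(65,535),(.13,.065,0)),("side",D(628,568),(-.07,.065,0)),
     ("scene",S(500,460),sf((-.06,.055,0))),("scene",S(663,333),sf((-.06,-.055,0))),("side",D(630,435),sf((-.06,.055,0))),
     ("scene",S(435,157),e(1)),("scene",S(690,180),e(-1)),("side",D(518,150),e(1)),("side",D(675,118),e(-1)),
     ("scene",S(285,210),sf(polar(.1,l,.045))),("side",D(434,242),sf(polar(.1,l,.045)))]
    return A
f=lambda q:np.concatenate([proj(cs[n],world(q,p))-uv for n,uv,p in pts(q)])
best=min((least_squares(f,[.5,.33,y,.1,.1],loss='soft_l1') for y in(-.6,0,.6)),key=lambda r:r.cost)
q=best.x;print(q,best.cost);print(f(q).reshape(-1,2).round(1).tolist())
np.save("q.npy",q)
print("handle",world(q,sf((0,0,.062))),"grip",world(q,sf(polar(.1,1.4-q[3]-q[4],.045))))
print(frame(q).round(3))
E
```

```text
[0.53523499 0.29875    0.1985181  0.05337609 0.19700369] 16.865769732087436
[[-2.8, 0.8], [-1.1, -1.9], [1.8, -1.1], [-1.3, -0.3], [0.0, 1.4], [0.2, 0.3], [2.1, -0.5], [2.3, -0.3], [-2.0, -1.2], [-1.1, -0.1], [1.1, 0.5], [-0.5, 1.1], [0.7, -0.8], [3.6, -0.7]]
handle [0.48523664 0.28869195 0.13569358] grip [0.51028221 0.38681946 0.14141285]
[[ 0.849 -0.197 -0.49 ]
 [ 0.171  0.98  -0.099]
 [ 0.5    0.     0.866]]
```

```bash
cat >> h.py <<'E'
def toolR(q,ang):      # y_tool at angle ang (ccw from uphill, in head plate), z_tool down the axis
    F=frame(q); y=F@np.array(polar(1,ang,0)); z=-F[:,2]
    return np.stack([np.cross(y,z),y,z],1)
def tcp(q,p,ang,back=0):   # grasp point at p (screw_foot frame), back = retreat
    return world(q,sf(p))-toolR(q,ang)[:,2]*(.155+back)
def rel(P,T=None,p0=None,T0=None):
    from bench import telemetry
    s=telemetry.state(); T0=R.from_quat(s["orientation"]).as_matrix() if T0 is None else T0
    p0=s["tcp_pos"] if p0 is None else p0
    T=T0 if T is None else T
    print("t cm",(100*T0.T@(np.array(P)-p0)).round(2),"a deg",np.degrees(R.from_matrix(T0.T@T).as_rotvec()).round(1))
E
python3 - <<'E'
from h import *
q=np.load("q.npy"); b=1.05-q[3]
w=[.52,-.2,.42]; rel(w)
P=tcp(q,(0,0,.062),b+np.pi/2,.09);T=toolR(q,b+np.pi/2);print(P);rel(P,T,p0=np.array(w))
E
```

```text
t cm [ 42.03 -35.93  -1.53] a deg [0. 0. 0.]
[0.36514255 0.26453289 0.3478698 ]
t cm [  1.32 -48.95   7.21] a deg [ 31.6  20.4 127.9]
```

```bash
python3 -m jog '[{"tx":20,"ty":-14,"tz":-1.5,"az":-10},{"tx":42,"ty":-36,"tz":-1.5,"az":-20},{"tx":42,"ty":-36,"tz":-1.5,"az":-40},{"tx":42,"ty":-36,"tz":-1.5,"az":-60},{"tx":42,"ty":-36,"tz":-1.5,"az":-80},{"tx":42,"ty":-36,"tz":-1.5,"az":-100},{"tx":42,"ty":-36,"tz":-1.5,"az":-120},{"tx":42,"ty":-36,"tz":-1.5,"az":-120},{"tx":42,"ty":-36,"tz":-1.5,"az":-120},{"tx":42,"ty":-36,"tz":-1.5,"az":-120}]'
python3 - <<'E'
from h import *
from bench import telemetry
print(telemetry.state()["joints"].round(2))
q=np.load("q.npy"); b=1.05-q[3]
rel(tcp(q,(0,0,.062),b+np.pi/2,.09),toolR(q,b+np.pi/2))
E
```

```text
[ 1.13  0.59  0.05  1.61 -0.03  0.94 -0.03]
t cm [ 43.36 -84.88   5.68] a deg [ 31.6  20.4 127.9]$[0]: bad value
```

```bash
python3 -m jog '[{"ax":0,"ay":0,"az":-10,"tx":20,"ty":-14,"tz":-1.5,"gripper":0},{"ax":0,"ay":0,"az":-20,"tx":42,"ty":-36,"tz":-1.5,"gripper":0},{"ax":0,"ay":0,"az":-40,"tx":42,"ty":-36,"tz":-1.5,"gripper":0},{"ax":0,"ay":0,"az":-60,"tx":42,"ty":-36,"tz":-1.5,"gripper":0},{"ax":0,"ay":0,"az":-80,"tx":42,"ty":-36,"tz":-1.5,"gripper":0},{"ax":0,"ay":0,"az":-100,"tx":42,"ty":-36,"tz":-1.5,"gripper":0},{"ax":0,"ay":0,"az":-120,"tx":42,"ty":-36,"tz":-1.5,"gripper":0},{"ax":0,"ay":0,"az":-120,"tx":42,"ty":-36,"tz":-1.5,"gripper":0},{"ax":0,"ay":0,"az":-120,"tx":42,"ty":-36,"tz":-1.5,"gripper":0},{"ax":0,"ay":0,"az":-120,"tx":42,"ty":-36,"tz":-1.5,"gripper":0}]'
python3 - <<'E'
from h import *
from bench import telemetry
print(telemetry.state()["joints"].round(2))
q=np.load("q.npy"); b=1.05-q[3]
rel(tcp(q,(0,0,.062),b+np.pi/2,.09),toolR(q,b+np.pi/2))
E
```

```text
time_s: 2.05
tcp_pos: [0.522, -0.1938, 0.4208]
orientation: [0.447, 0.894, 0.002, 0.001]
wrist_force: [0.4, -1.3, 0.3]
grip_width: 1.001
finger_force: 0.0
[ 0.67  0.4  -0.51  1.96  0.26  0.84  0.66]
t cm [46.09 14.9   7.33] a deg [  -2.2  -36.  -118.4]
```

```bash
python3 -m jog '[{"ax":0,"ay":-3,"az":-10,"tx":5,"ty":2,"tz":1,"gripper":0},{"ax":0,"ay":-6,"az":-20,"tx":10,"ty":3,"tz":1,"gripper":0},{"ax":-1,"ay":-9,"az":-30,"tx":15,"ty":5,"tz":2,"gripper":0},{"ax":-1,"ay":-12,"az":-40,"tx":20,"ty":7,"tz":3,"gripper":0},{"ax":-1,"ay":-15,"az":-50,"tx":25,"ty":9,"tz":4,"gripper":0},{"ax":-1,"ay":-18,"az":-60,"tx":30,"ty":10,"tz":5,"gripper":0},{"ax":-1,"ay":-21,"az":-70,"tx":35,"ty":12,"tz":6,"gripper":0},{"ax":-2,"ay":-24,"az":-80,"tx":40,"ty":13,"tz":7,"gripper":0},{"ax":-2,"ay":-27,"az":-89,"tx":44,"ty":14,"tz":7.3,"gripper":0},{"ax":-2,"ay":-30,"az":-98,"tx":46,"ty":14.9,"tz":7.3,"gripper":0}]'
python3 - <<'E'
from h import *
from bench import telemetry
print(telemetry.state()["joints"].round(2))
q=np.load("q.npy"); b=1.05-q[3]
rel(tcp(q,(0,0,.062),b+np.pi/2,.09),toolR(q,b+np.pi/2))
E
```

```text
time_s: 3.3
tcp_pos: [0.3691, 0.263, 0.3469]
orientation: [-0.384, 0.895, -0.089, 0.211]
wrist_force: [1.0, 0.4, -0.2]
grip_width: 1.002
finger_force: 0.0
[-0.29  0.39 -0.66  2.34  1.34  0.6   0.31]
t cm [ 0.1   0.33 -0.26] a deg [ -0.5  -6.3 -20.7]
```

```bash
python3 -m jog '[{"ax":0,"ay":-3,"az":-10,"tx":0.1,"ty":0.3,"tz":-0.3,"gripper":0},{"ax":0,"ay":-6,"az":-20,"tx":0.1,"ty":0.3,"tz":-0.3,"gripper":0},{"ax":-0.5,"ay":-6.3,"az":-20.7,"tx":0.1,"ty":0.3,"tz":-0.3,"gripper":0},{"ax":-0.5,"ay":-6.3,"az":-20.7,"tx":0.1,"ty":0.3,"tz":-0.3,"gripper":0}]'
python3 - <<'E'
from h import *
from bench import telemetry,viewer
import cv2
print(telemetry.state()["joints"].round(2))
q=np.load("q.npy"); b=1.05-q[3]
rel(tcp(q,(0,0,.062),b+np.pi/2,0),toolR(q,b+np.pi/2))
p=viewer.camera("wrist"); im=p["pixels"][:,:,::-1].copy()
l=1.4-q[3]-q[4]
for P in [polar(.0525,b,.074),polar(-.0525,b,.074),(0,0,.074),polar(.1,l,.068),polar(.1,l,.022),(-.06,.055,0),(-.06,-.055,0),(.06,-.055,0)]:
    u=proj(p,world(q,sf(P)));print(u.round()); cv2.circle(im,tuple(int(x) for x in u),3,(0,0,255),-1)
cv2.imwrite("pics/w1.png",im)
E
```

```text
time_s: 3.8
tcp_pos: [0.3666, 0.2617, 0.3483]
orientation: [-0.538, 0.802, -0.102, 0.238]
wrist_force: [-0.0, -0.0, -0.0]
grip_width: 0.994
finger_force: 0.0
[-0.27  0.37 -0.66  2.37  1.55  0.54  0.48]
t cm [-0.25  0.27  8.99] a deg [-0.1 -0.3 -0.6]
[321. 278.]
[320. 145.]
[321. 216.]
[339. 321.]
[336. 289.]
[400. 202.]
[341. 107.]
[238. 178.]
```

View pics/w1.png

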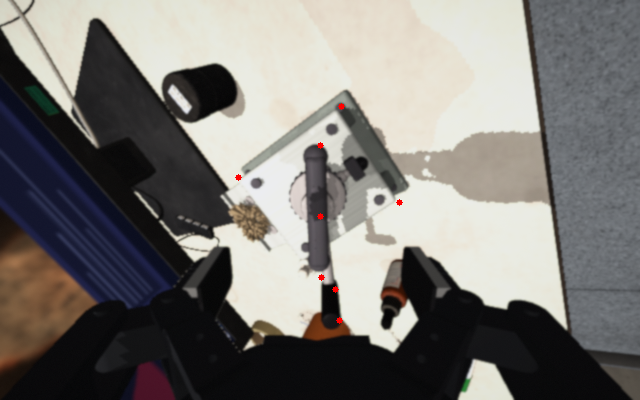

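The wrist view agrees with the model to about 3 mm: the bar runs from (316,145) to (317,270) against a predicted (320,145) to (321,278). The post top is at (331,322) against a predicted (339,321). I'll refit x and y with these points.

```bash
python3 - <<'E'
from h import *
from bench import telemetry,viewer
q0=np.load("q.npy"); p=viewer.camera("wrist")
obs=[(316.5,145),(317.5,270),(331.5,322)]
def f(d):
    q=q0+d; b=1.05-q[3]; l=1.4-q[3]-q[4]
    M=[polar(-.0525,b,.070),polar(.0525,b,.070),polar(.1,l,.068)]
    return np.concatenate([np.concatenate([proj(p,world(q,sf(P)))-o for P,o in zip(M,obs)]), d/np.array([.004,.004,.02,.05,.05])])
r=least_squares(f,np.zeros(5)); q=q0+r.x; print(r.x,q,r.fun[:6].round(1)); np.save("q1.npy",q)
b=1.05-q[3]
rel(tcp(q,(0,0,.062),b+np.pi/2,0),toolR(q,b+np.pi/2))
E
```

```text
[ 0.0025948  -0.00101721  0.00755462  0.01054514  0.03416787] [0.53782979 0.29773279 0.20607272 0.06392123 0.23117156] [ 0.1 -1.3 -0.1  3.6 -0.1 -2. ]
t cm [-0.14 -0.04  9.11] a deg [-0.3 -0.5 -0.4]
```

```bash
python3 -m jog '[{"ax":0,"ay":0,"az":0,"tx":-0.1,"ty":0,"tz":3,"gripper":0},{"ax":0,"ay":0,"az":0,"tx":-0.1,"ty":0,"tz":6,"gripper":0},{"ax":0,"ay":0,"az":0,"tx":-0.1,"ty":0,"tz":9,"gripper":0},{"ax":0,"ay":0,"az":0,"tx":-0.1,"ty":0,"tz":9,"gripper":0},{"ax":0,"ay":0,"az":0,"tx":-0.1,"ty":0,"tz":9,"gripper":0.6},{"ax":0,"ay":0,"az":0,"tx":-0.1,"ty":0,"tz":9,"gripper":1},{"ax":0,"ay":0,"az":0,"tx":-0.1,"ty":0,"tz":9,"gripper":1},{"ax":0,"ay":0,"az":0,"tx":-0.1,"ty":0,"tz":9,"gripper":1}]' 50
python3 - <<'E'
from h import *
from bench import telemetry
s=telemetry.state();print(s["joints"].round(2),s["wrist_torque"])
q=np.load("q1.npy"); b=1.05-q[3]
rel(tcp(q,(0,0,.062),b+np.pi/2,0),toolR(q,b+np.pi/2))
E
```

```text
time_s: 4.9
tcp_pos: [0.41, 0.2713, 0.2714]
orientation: [-0.54, 0.801, -0.102, 0.238]
wrist_force: [-3.1, -0.9, 5.6]
grip_width: 0.292
finger_force: 48.6
[-0.27  0.59 -0.64  2.34  1.86  0.63  0.25] [-0.23531575  0.48322639 -0.07131828]
t cm [-0.03 -0.1   0.23] a deg [-0.3 -0.4 -0.2]
```

The opening is 0.292, or 25 mm, which is wider than the 16 mm bar. The tips must be gripping the stem below it, so I'll back off about 9 mm and grip again.

```bash
python3 -m jog '[{"ax":0,"ay":0,"az":0,"tx":0,"ty":0,"tz":0,"gripper":0.5},{"ax":0,"ay":0,"az":0,"tx":0,"ty":0,"tz":0,"gripper":0.5},{"ax":0,"ay":0,"az":0,"tx":0,"ty":-0.1,"tz":-0.9,"gripper":0.5},{"ax":0,"ay":0,"az":0,"tx":0,"ty":-0.1,"tz":-0.9,"gripper":0.5},{"ax":0,"ay":0,"az":0,"tx":0,"ty":-0.1,"tz":-0.9,"gripper":1},{"ax":0,"ay":0,"az":0,"tx":0,"ty":-0.1,"tz":-0.9,"gripper":1},{"ax":0,"ay":0,"az":0,"tx":0,"ty":-0.1,"tz":-0.9,"gripper":1},{"ax":0,"ay":0,"az":0,"tx":0,"ty":-0.1,"tz":-0.9,"gripper":1}]' 50
python3 - <<'E'
from h import *
from bench import telemetry
s=telemetry.state();print(s["joints"].round(2),s["wrist_torque"])
q=np.load("q1.npy"); b=1.05-q[3]
rel(tcp(q,(0,0,.070),b+np.pi/2,0),toolR(q,b+np.pi/2))
E
```

```text
time_s: 5.9
tcp_pos: [0.4065, 0.2701, 0.2786]
orientation: [-0.54, 0.801, -0.101, 0.237]
wrist_force: [-3.3, 0.2, 3.9]
grip_width: 0.175
finger_force: 50.4
[-0.27  0.57 -0.64  2.35  1.83  0.62  0.27] [0.06025935 1.02724492 0.11564396]
t cm [-0.05 -0.04  0.24] a deg [-0.2 -0.4 -0.2]
```

```bash
python3 -m jog '[{"ax":0,"ay":0,"az":7,"tx":0,"ty":0,"tz":0,"gripper":1},{"ax":0,"ay":0,"az":14,"tx":0,"ty":0,"tz":0,"gripper":1},{"ax":0,"ay":0,"az":21,"tx":0,"ty":0,"tz":0,"gripper":1},{"ax":0,"ay":0,"az":28,"tx":0,"ty":0,"tz":0,"gripper":1}]'
python3 -c "
from bench import telemetry as t
s=t.state();print(s['joints'].round(2),s['wrist_torque'])"
```

```text
time_s: 6.4
tcp_pos: [0.4061, 0.2704, 0.2784]
orientation: [-0.33, 0.908, -0.039, 0.254]
wrist_force: [-3.1, 0.4, 1.1]
grip_width: 0.173
finger_force: 50.7
[-0.21  0.59 -0.72  2.35  1.82  0.66 -0.19] [0.13701517 1.35337961 0.47396146]
```

```bash
python3 -m jog '[{"ax":0,"ay":0,"az":7,"tx":0,"ty":0,"tz":0,"gripper":1},{"ax":0,"ay":0,"az":14,"tx":0,"ty":0,"tz":0,"gripper":1},{"ax":0,"ay":0,"az":20,"tx":0,"ty":0,"tz":0,"gripper":1},{"ax":0,"ay":0,"az":25,"tx":0,"ty":0,"tz":0,"gripper":1},{"ax":0,"ay":0,"az":28,"tx":0,"ty":0,"tz":0,"gripper":1},{"ax":0,"ay":0,"az":28,"tx":0,"ty":0,"tz":0,"gripper":1}]'
python3 - <<'E'
from h import *
from bench import telemetry
s=telemetry.state();print(s["joints"].round(2),s["wrist_torque"])
q=np.load("q1.npy"); rel(tcp(q,(0,0,.070),np.pi/2,0),toolR(q,np.pi/2))
E
```

```text
time_s: 7.15
tcp_pos: [0.4057, 0.271, 0.2783]
orientation: [-0.103, 0.961, 0.024, 0.256]
wrist_force: [-4.1, 2.8, -2.3]
grip_width: 0.176
finger_force: 50.6
[-0.16  0.61 -0.8   2.34  1.8   0.71 -0.65] [0.32888473 1.81360049 0.83770506]
t cm [-0.13 -0.08  0.24] a deg [-0.2 -0.2  0.5]
```

```bash
python3 -m jog '[{"ax":0,"ay":0,"az":1.5,"tx":0,"ty":0,"tz":0,"gripper":1},{"ax":0,"ay":0,"az":2.5,"tx":0,"ty":0,"tz":0,"gripper":1},{"ax":0,"ay":0,"az":2.5,"tx":0,"ty":0,"tz":0,"gripper":1}]'
python3 - <<'E'
from h import *
from bench import telemetry
s=telemetry.state();T=R.from_quat(s["orientation"]); print(T.inv().apply(s["wrist_torque"]),T.inv().apply(s["wrist_force"]))
E
python3 -m jog '[{"ax":0,"ay":0,"az":0,"tx":0,"ty":0,"tz":0,"gripper":0.3},{"ax":0,"ay":0,"az":0,"tx":0,"ty":0,"tz":0,"gripper":0},{"ax":0,"ay":0,"az":0,"tx":0,"ty":0,"tz":0,"gripper":0},{"ax":0,"ay":0,"az":0,"tx":0,"ty":0,"tz":-3,"gripper":0},{"ax":0,"ay":0,"az":0,"tx":0,"ty":0,"tz":-6,"gripper":0},{"ax":0,"ay":0,"az":0,"tx":0,"ty":0,"tz":-9,"gripper":0},{"ax":0,"ay":0,"az":0,"tx":0,"ty":0,"tz":-9,"gripper":0}]'
python3 - <<'E'
from h import *
from bench import telemetry,viewer
import cv2
s=telemetry.state();T=R.from_quat(s["orientation"]); print(s["joints"].round(2),T.inv().apply(s["wrist_torque"]))
q=np.load("q1.npy"); q[3]=1.05
p=viewer.camera("wrist"); im=p["pixels"][:,:,::-1].copy()
l=1.4-q[3]-q[4]; print("lever",l)
for P in [(.0525,0,.07),(-.0525,0,.07),polar(.1,l,.068),polar(.1,l,.022)]:
    u=proj(p,world(q,sf(P)));print(u.round()); cv2.circle(im,tuple(int(x) for x in u),2,(0,0,255),-1)
cv2.imwrite("pics/w2.png",im)
E
```

```text
time_s: 7.52
tcp_pos: [0.4056, 0.2709, 0.2782]
orientation: [-0.085, 0.963, 0.029, 0.256]
wrist_force: [-4.5, 4.0, -2.0]
grip_width: 0.176
finger_force: 62.6
[-0.85867787  1.74865263 -1.43227658] [ 4.20869692  4.71075446 -0.05581815]
time_s: 8.4
tcp_pos: [0.3628, 0.2615, 0.3583]
orientation: [-0.079, 0.962, 0.028, 0.259]
wrist_force: [0.1, -0.6, -0.8]
grip_width: 0.999
finger_force: 0.0
[-0.13  0.39 -0.85  2.37  1.51  0.62 -0.5 ] [0.01314474 0.48551987 0.01475393]
lever 0.11882843854674563
[321. 262.]
[316. 136.]
[336. 306.]
[333. 278.]
```

View pics/w2.png

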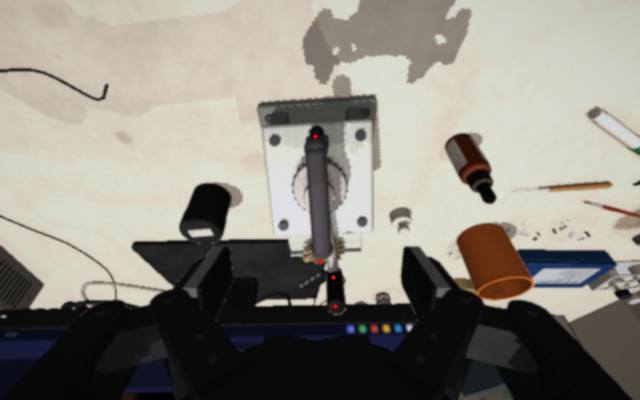

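The bar now points uphill against the stop, with a reaction torque of 1.4 N m. The post top at (335,305) matches the prediction, so next is the lever. I'll check the monitor clearance as well.

```bash
python3 - <<'E'
from h import *
from bench import viewer
q=np.load("q1.npy"); q[3]=1.05; l=1.4-q[3]-q[4]
np.save("q2.npy",q)
L=[]
for n,uv in(("scene",(178,196)),("side",(197,224))):
    c=viewer.camera(n); d=R.from_quat(c["orientation"]).apply(np.linalg.solve(c["camera_matrix"],[*uv,1])); L.append((c["xyz"],d/np.linalg.norm(d)))
A=sum(np.eye(3)-np.outer(d,d) for _,d in L);B=sum((np.eye(3)-np.outer(d,d))@o for o,d in L)
print("monitor corner",np.linalg.solve(A,B))
for a in(l,-.75): print("post",world(q,sf(polar(.1,a,.045))),"tcp",tcp(q,polar(.1,a,.052),a+np.pi/2))
P=tcp(q,polar(.1,l,.052),l+np.pi/2,.08);T=toolR(q,l+np.pi/2); rel(P,T)
print("then swing, from grasp pose:")
p0=tcp(q,polar(.1,l,.052),l+np.pi/2)
for k in np.linspace(0,1,8)[1:]:
    a=l+k*(-.75-l); rel(tcp(q,polar(.1,a,.052),a+np.pi/2),toolR(q,a+np.pi/2),p0,T)
E
```

```text
monitor corner [0.76555153 0.4903997  0.09566609]
post [0.57797571 0.31823604 0.17061855] tcp [0.4986895  0.30166204 0.31091467]
post [0.57220193 0.23528068 0.15755559] tcp [0.49291572 0.21870668 0.2978517 ]
t cm [-9.85  1.63  2.92] a deg [-0.6 -0.1 -9.1]
then swing, from grasp pose:
t cm [ 0.08 -1.24 -0.  ] a deg [-0.  -0.   7.1]
t cm [ 0.31 -2.46 -0.  ] a deg [ 0.  -0.  14.2]
t cm [ 0.69 -3.64 -0.  ] a deg [ 0.  -0.  21.3]
t cm [ 1.21 -4.76 -0.  ] a deg [ 0.  -0.  28.4]
t cm [ 1.86 -5.82 -0.  ] a deg [ 0.  -0.  35.6]
t cm [ 2.65 -6.78 -0.  ] a deg [ 0.  -0.  42.7]
t cm [ 3.54 -7.64  0.  ] a deg [ 0.  -0.  49.8]
```

```bash
python3 -m jog '[{"ax":0,"ay":0,"az":-4,"tx":-5,"ty":0.8,"tz":0,"gripper":0},{"ax":-0.6,"ay":0,"az":-9,"tx":-9.8,"ty":1.6,"tz":1,"gripper":0},{"ax":-0.6,"ay":0,"az":-9,"tx":-9.8,"ty":1.6,"tz":3,"gripper":0},{"ax":-0.6,"ay":0,"az":-9,"tx":-9.8,"ty":1.6,"tz":3,"gripper":0}]'
python3 - <<'E'
from h import *
from bench import telemetry
print(telemetry.state()["joints"].round(2))
q=np.load("q2.npy"); l=1.4-q[3]-q[4]
rel(tcp(q,polar(.1,l,.052),l+np.pi/2),toolR(q,l+np.pi/2))
E
```

```text
time_s: 9.05
tcp_pos: [0.46, 0.2927, 0.3773]
orientation: [-0.155, 0.954, 0.011, 0.256]
wrist_force: [-0.1, 0.5, -0.4]
grip_width: 0.997
finger_force: 0.0
[-0.09  0.46 -0.81  2.16  1.35  0.61 -0.03]
t cm [-0.17  0.07  7.74] a deg [ 0.  -0.3 -0.1]
```

Descend and grip the post lightly.

```bash
python3 -m jog '[{"ax":0,"ay":0,"az":0,"tx":-0.2,"ty":0.1,"tz":3,"gripper":0},{"ax":0,"ay":0,"az":0,"tx":-0.2,"ty":0.1,"tz":6,"gripper":0},{"ax":0,"ay":0,"az":0,"tx":-0.2,"ty":0.1,"tz":7.6,"gripper":0},{"ax":0,"ay":0,"az":0,"tx":-0.2,"ty":0.1,"tz":7.6,"gripper":0.5},{"ax":0,"ay":0,"az":0,"tx":-0.2,"ty":0.1,"tz":7.6,"gripper":1},{"ax":0,"ay":0,"az":0,"tx":-0.2,"ty":0.1,"tz":7.6,"gripper":1},{"ax":0,"ay":0,"az":0,"tx":-0.2,"ty":0.1,"tz":7.6,"gripper":1}]' 25
python3 - <<'E'
from h import *
q=np.load("q2.npy"); l=1.4-q[3]-q[4]
rel(tcp(q,polar(.1,l,.052),l+np.pi/2),toolR(q,l+np.pi/2))
E
```

```text
time_s: 9.93
tcp_pos: [0.497, 0.3032, 0.3156]
orientation: [-0.156, 0.953, 0.012, 0.259]
wrist_force: [-2.3, -1.0, 2.7]
grip_width: 0.199
finger_force: 26.2
t cm [ 0.14 -0.17  0.47] a deg [ 0.1  0.  -0. ]
```

```bash
python3 -m jog '[{"ax":0,"ay":0,"az":7.1,"tx":0.1,"ty":-1.25,"tz":0,"gripper":1},{"ax":0,"ay":0,"az":14.2,"tx":0.3,"ty":-2.45,"tz":0,"gripper":1},{"ax":0,"ay":0,"az":21.3,"tx":0.7,"ty":-3.65,"tz":0,"gripper":1},{"ax":0,"ay":0,"az":28.4,"tx":1.2,"ty":-4.75,"tz":0,"gripper":1},{"ax":0,"ay":0,"az":35.6,"tx":1.85,"ty":-5.8,"tz":0,"gripper":1},{"ax":0,"ay":0,"az":42.7,"tx":2.65,"ty":-6.8,"tz":0,"gripper":1},{"ax":0,"ay":0,"az":42.7,"tx":2.65,"ty":-6.8,"tz":0,"gripper":1}]'
python3 - <<'E'
from h import *
from bench import telemetry
s=telemetry.state();T=R.from_quat(s["orientation"]); print(s["joints"].round(2),T.inv().apply(s["wrist_force"]))
q=np.load("q2.npy"); 
for a in(-.75,-.8): rel(tcp(q,polar(.1,a,.048),a+np.pi/2),toolR(q,a+np.pi/2))
E
```

```text
time_s: 10.8
tcp_pos: [0.4968, 0.2298, 0.3059]
orientation: [0.202, 0.945, 0.105, 0.237]
wrist_force: [3.0, -0.3, 0.2]
grip_width: 0.197
finger_force: 25.8
[ 0.01  0.59 -0.77  2.21  1.7   0.58 -0.97] [-2.60892896  0.75674696  1.23761407]
t cm [ 0.16 -1.36  0.8 ] a deg [-0.  0.  7.]
t cm [ 0.24 -1.85  0.8 ] a deg [-0.   0.   9.9]
```

```bash
python3 -m jog '[{"ax":0,"ay":0,"az":3.5,"tx":0.1,"ty":-0.7,"tz":0,"gripper":1},{"ax":0,"ay":0,"az":7,"tx":0.15,"ty":-1.3,"tz":0,"gripper":1},{"ax":0,"ay":0,"az":7,"tx":0.15,"ty":-1.5,"tz":0,"gripper":1},{"ax":0,"ay":0,"az":7,"tx":0.15,"ty":-1.5,"tz":0,"gripper":1}]' 40
python3 - <<'E'
from h import *
from bench import telemetry
s=telemetry.state();T=R.from_quat(s["orientation"]); print(T.inv().apply(s["wrist_force"]))
q=np.load("q2.npy"); rel(tcp(q,polar(.1,-.75,.048),-.75+np.pi/2),toolR(q,-.75+np.pi/2))
E
```

```text
time_s: 11.3
tcp_pos: [0.4922, 0.2195, 0.3021]
orientation: [0.257, 0.93, 0.121, 0.231]
wrist_force: [6.0, 2.1, -0.1]
grip_width: 0.193
finger_force: 39.4
[-3.41496967  4.24833529  3.30293168]
t cm [ 0.06 -0.19  0.8 ] a deg [0.3 0.1 0.2]
```

Resistance is just starting to show, so I push on gently.

```bash
python3 -m jog '[{"ax":0,"ay":0,"az":1,"tx":0,"ty":-0.3,"tz":0,"gripper":1},{"ax":0,"ay":0,"az":1.5,"tx":0,"ty":-0.5,"tz":0,"gripper":1},{"ax":0,"ay":0,"az":1.5,"tx":0,"ty":-0.5,"tz":0,"gripper":1}]'
python3 - <<'E'
from h import *
from bench import telemetry
s=telemetry.state();T=R.from_quat(s["orientation"]); print(T.inv().apply(s["wrist_force"]))
q=np.load("q2.npy"); rel(tcp(q,polar(.1,-.75,.048),-.75+np.pi/2),toolR(q,-.75+np.pi/2))
E
```

```text
time_s: 11.68
tcp_pos: [0.4915, 0.2181, 0.3017]
orientation: [0.267, 0.927, 0.127, 0.23]
wrist_force: [9.3, 7.8, -1.9]
grip_width: 0.196
finger_force: 39.2
[-1.98965569  9.85442446  7.10726387]
t cm [ 0.06 -0.03  0.81] a deg [ 0.7  0.  -1.1]
```

```bash
python3 -m jog '[{"ax":0,"ay":0,"az":0,"tx":0,"ty":-0.4,"tz":0,"gripper":1},{"ax":0,"ay":0,"az":0,"tx":0,"ty":-0.7,"tz":0,"gripper":1},{"ax":0,"ay":0,"az":0,"tx":0,"ty":-0.7,"tz":0,"gripper":1}]'
python3 - <<'E'
from h import *
from bench import telemetry
s=telemetry.state();T=R.from_quat(s["orientation"]); print(T.inv().apply(s["wrist_force"]))
q=np.load("q2.npy"); rel(tcp(q,polar(.1,-.75,.048),-.75+np.pi/2),toolR(q,-.75+np.pi/2))
E
```

```text
time_s: 12.05
tcp_pos: [0.4906, 0.2163, 0.3012]
orientation: [0.265, 0.927, 0.132, 0.231]
wrist_force: [16.7, 15.6, -4.6]
grip_width: 0.191
finger_force: 39.4
[-2.28153823 18.40053434 14.12747945]
t cm [0.08 0.17 0.84] a deg [ 1.3 -0.1 -1. ]
```

```bash
python3 -m jog '[{"ax":0,"ay":0,"az":0,"tx":0,"ty":0.5,"tz":0,"gripper":1},{"ax":0,"ay":0,"az":0,"tx":0,"ty":0.5,"tz":0,"gripper":0.4},{"ax":0,"ay":0,"az":0,"tx":0,"ty":0.5,"tz":0,"gripper":0},{"ax":0,"ay":0,"az":0,"tx":0,"ty":0.5,"tz":0,"gripper":0},{"ax":0,"ay":0,"az":0,"tx":0,"ty":0.5,"tz":-4,"gripper":0},{"ax":0,"ay":0,"az":0,"tx":0,"ty":0.5,"tz":-9,"gripper":0},{"ax":0,"ay":0,"az":0,"tx":5,"ty":0.5,"tz":-11,"gripper":0},{"ax":0,"ay":0,"az":0,"tx":8,"ty":0.5,"tz":-11,"gripper":0},{"ax":0,"ay":0,"az":0,"tx":8,"ty":0.5,"tz":-11,"gripper":0}]'
python3 - <<'E'
from h import *
from bench import telemetry,viewer,find_in
import cv2
q=np.load("q2.npy"); p=viewer.camera("wrist"); im=p["pixels"][:,:,::-1].copy()
for P in [(.0525,0,.07),(-.0525,0,.07),polar(.1,-.75,.068),polar(.1,-.75,.022)]:
    cv2.circle(im,tuple(int(x) for x in proj(p,world(q,sf(P)))),2,(0,0,255),-1)
cv2.imwrite("pics/w3.png",im)
p=viewer.camera("side")
for l in("can","bottle","weight"): print(l,[(d["at"],round(d["score"],2)) for d in find_in(p,l)][:1])
E
```

```text
time_s: 13.18
tcp_pos: [0.3713, 0.2458, 0.3646]
orientation: [0.269, 0.928, 0.122, 0.227]
wrist_force: [0.6, -0.8, 0.6]
grip_width: 1.001
finger_force: 0.0
can [([0.6379, 0.177, 0.0552], 0.77)]
bottle [([0.4985, 0.482, 0.0492], 0.7)]
weight [([0.6427, 0.457, 0.0252], 0.54)]
```

View pics/w3.png

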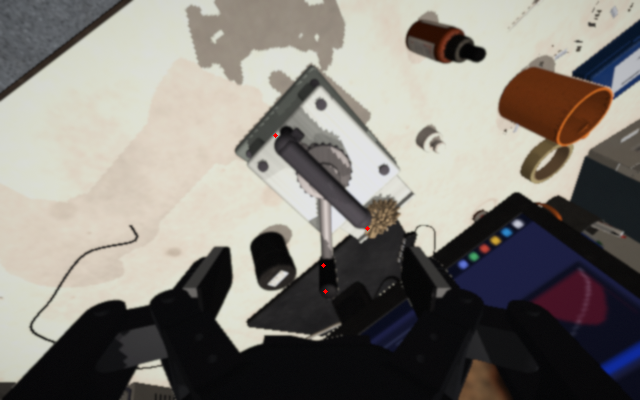

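The bar, from (285,138) to (365,222), points uphill. The lever post at (327,290) sits at the predicted tight position. The can, bottle and weight haven't moved.

```bash
python3 -c "
from bench import job_done; print(job_done())"
```

```text
the job is handed in; nothing more can be done
None
```

I turned the T-handle clockwise past its click to the stop, swung the jam nut's lever clockwise until it came up hard, and let go without turning the handle back; the can, bottle and weight did not move, and I handed the job in at about 13 s.

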